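Slide the saucepan off the heat and hold up the steamer insert

TASK

The garlic is steamed: without lifting the saucepan, slide it across the hob from the red hot zone to the middle of the white rest zone. Then lift the steamer insert by its green knob out of the pan, both garlic bulbs staying in it, and finish still holding it steady and level right above the middle of the pan, its underside a few centimetres above the rim. Keep the steamer in the pan until the pan is parked, and leave the other things on the worktop where they are.

Things in the scene. Friction and masses are not known exactly. Their poses are not given: they have to be found in the camera images.
- hob: portable flat black glass hob, fixed to the worktop, 220 (x) by 480 (y) by 30 mm high; origin at the centre of its underside, so its flat glass top is 30 mm above the origin. The two cooking zones are printed on the glass side by side, centres 230 mm apart along the hob's y axis
- hot_zone: red printed circle, 184 mm across, with a small red ring at its centre, flush with the glass: the hot cooking zone on which the saucepan starts; origin at its centre on the glass top. It may be the left or the right one
- rest_zone: white printed circle, 184 mm across, with a small white ring at its centre, flush with the glass: the cold rest zone; origin at its centre on the glass top
- saucepan: open round steel saucepan, 162 mm outer diameter, wall 3 mm, rim 85 mm above its underside, inner floor 4 mm above its underside, about 0.7 kg; origin at the centre of its underside, z up; its one black handle points along its -y axis, to the robot's right. It stands loose on the hob and slides with friction
- pan_handle (a point): middle of the grip of the saucepan's straight, level black bar handle (22 mm wide, 16 mm thick, 110 mm long, running along the saucepan's y axis); the point is 145 mm from the pan's centre along its -y and 62 mm above its underside
- steamer: aluminium steamer insert standing in the saucepan (loose, 8 mm of play all round, about 0.22 kg): a shallow perforated tray 140 mm across with a rim 37 mm above the underside of its three feet, tray floor 18 mm up, and a thin centre post 8 mm across with a green knob on top; origin at the centre of its underside, z up along the post. In the pan its origin is 4 mm above the pan's underside
- steamer_knob (a point): middle of the green upright cylindrical knob on the steamer's post (26 mm diameter, 36 mm high); the point is 128 mm above the steamer's underside, and the whole knob stands above the pan's rim
- garlic_a: whitish garlic bulb, 53x52x52 mm, 28 g, lying loose in the steamer's tray beside the post, origin at the centre of its underside, 18 mm above the steamer's underside
- garlic_b: second such garlic bulb, on the other side of the post
- tomato: bystander: red tomato, 75 mm across, standing behind the hob; origin at the centre of its underside
- spice_jar: bystander: glass spice jar with green cap, 46 mm across, 106 high, standing behind the hob; origin at the centre of its underside
- paste_tin: bystander: tin can, 57 mm across, 72 high, standing behind the hob; origin at the centre of its underside
- espresso_cup: bystander: small white cup with a yellow band, 63x91x49 mm, standing to the right of the hob; origin at the centre of its underside
- lid_red: bystander: flat red jar lid, 66 mm across, 13 high, lying to the right of the hob; origin at the centre of its underside
There are look-alikes about, which are no part of the job. Leave any black look-alike of the garlic_a alone.

How it is judged:
On the way, in this order (a step that is already met when the one before it is completed fails the run):
1. the saucepan stands centred on the white rest zone, at rest, the steamer still down in it (horizontal distance between saucepan and rest_zone below 0.02 m and height (world z) of saucepan below 0.036 m and angle between saucepan's own z axis and vertical below 0.06 rad and linear speed of saucepan below 0.02 m/s and z of steamer in the frame of saucepan below 0.03 m), for 0.2 s.
2. the steamer is held by the gripper level and still above the pan (horizontal distance between saucepan and rest_zone below 0.02 m and height (world z) of saucepan below 0.036 m and angle between saucepan's own z axis and vertical below 0.06 rad and horizontal distance between each of garlic_a, garlic_b and steamer below 0.075 m and z of each of garlic_a, garlic_b in the frame of steamer above 0.005 m and z of steamer in the frame of saucepan above 0.1 m and horizontal distance between steamer and saucepan below 0.04 m and angle between steamer's own z axis and vertical below 0.14 rad and linear speed of steamer below 0.03 m/s and angular speed of steamer below 0.3 rad/s and contact force between steamer and the fingers above 0.8 N and contact force between steamer and saucepan below 0.05 N), for 0.3 s.
At the end, for the whole second after the job is handed in: pan flat on the hob within 20 mm of the rest zone's centre; fingers hold the steamer, underside 15 mm or more above the rim, within 40 mm of the pan's axis, within 0.14 rad of level, under 30 mm/s and 0.3 rad/s, not touching the pan; both garlic bulbs in its tray (all of step 2); the arm keeps its last pose, push and grip.
It fails at once if the saucepan is lifted more than 10 mm off the hob or tipped by more than 0.2 rad (height (world z) of saucepan above 0.04 m or angle between saucepan's own z axis and vertical above 0.2 rad).
It fails at once if the steamer is tipped by more than 0.4 rad (angle between steamer's own z axis and vertical above 0.4 rad).
It fails at once if the steamer is raised more than 30 mm in the pan while the pan is over 30 mm from the rest zone's centre (z of steamer in the frame of saucepan above 0.034 m and horizontal distance between saucepan and rest_zone above 0.03 m).
It fails at once if a bystander is moved by more than 30 mm (distance of any of tomato, spice_jar, paste_tin, espresso_cup, lid_red from where it was at the start of the episode above 0.03 m).
It also fails if it takes over 54 s, if anything falls off the work surface, if the arm or the gripper's body presses on something with over 40 N, if the wrist force passes 120 N, or if a joint passes its speed limit or range.

ROBOT

A 7-joint arm with a two-finger parallel gripper is mounted at the origin on a cart in front of the work surface, level with it; the furniture and walls round the work are solid. World frame = base frame: x ahead of the robot, y to its left, z up, the work surface at z = 0. Lengths are in m, angles in rad, forces in N, time in s.
With the tool pointing down it reaches from about 0.35 to 0.9 m from the base axis. Payload 8.1 kg.
Tool frame: the origin (TCP) lies at the very end of the fingers, on their centre line; the grasp point (between the pads) lies robot.grip_point_offset behind it (robot.grip_point_offset is the distance from the TCP to the grasp point, in m); z points along the fingers, y is the direction in which the jaws open and shut (so a half turn about z gives the same grasp; the last joint's range is limited). The gripper opens to 92 mm and grips with 3 to 60 N. Pads are 19 mm wide; open, the fingers measure 130 mm over their backs; the gripper's body (75 mm by 190 mm) begins 47 mm behind the grasp point.
Start: joints at [1.008, 0.434, 0.025, 1.573, -0.012, 1.134, -0.075], TCP at [0.277, -0.56, 0.227] pointing down, gripper open.
Joint ranges: [-2.62, 2.62], [-0.44, 2.09], [-1.27, 1.32], [0.08, 2.57], [-1.32, 4.46], [0.12, 2], [-2.74, 2.74]. Speed limits (rad/s): [2.22, 2.22, 3.01, 3.01, 3.14, 3.14, 3.14].

INTERFACE

Orientations are given as a rotation vector (axis times angle).
In Python, from rig import robot, eyes, order gives the robot as it stands.
- The arm moves only by the tool play_rows, never from a script. Its argument "rows" is a list that holds one entry, the list of rows, each a list of 6 numbers: the shift along the tool's x, y, z as a fraction of full scale, then the turn, a rotation vector about the tool's x, y, z as a fraction of full scale. In form: [[[tx, ty, tz, rx, ry, rz], ...]]. A call has 1 to 10 rows; each row shifts and turns the pose as measured when the row begins, along the tool's axes as they then stand; what a row does not reach is not made up. Full scale, the value 1, is 0.03 m for a shift and 8 degrees for a turn. A row lasts 1/8 s, in which the tool goes at most 62.5 mm and 10.7 degrees, less where a joint would pass 70% of its speed; a pose out of reach is approached as far as the arm can. A call with a number of a shift or a turn outside -1 to 1 is refused whole. A call with a gripper value outside its range is refused whole. "jaw" is the opening, from 0 (shut) to 1 (fully open), set as the call begins (left out, the last holds). The fingers move at their own pace and stop on an object; "grip_force" is the grip in N (left out, the last holds). Time passes only in rows, so rows that do not move let the fingers close. It gives the time, the measured TCP pose, the force and the opening at its end, in the units of the state.
- robot.get_state(): the state, without advancing time (a new reading comes with each control period).
- eyes.grab_frame(name): name is "side" or "top"; returns the picture (384x512x3 uint8, red, green, blue); there is no depth.
- eyes.camera_model(name): a dict with "fx", "fy", "cx", "cy" (pixels), "view" (4x4, takes a point from world to camera coordinates). Camera axes: x right, y down, z forward; pixel columns grow to the right and rows downward; lengths in m; the calibration is good to about 2 mm. A picture is of the moment at which its call begins. camera_model takes no time and is no camera call.
- order.hand_in(): hands the job in, once; it reports no verdict.
The state is a dict: "t": time; "joints": joint angles; "dq": joint speeds; "joint_torque": joint torques, N m; "tool_pos": TCP position; "tcp_rot": TCP orientation; "wrist_force": force on the tool from outside, world axes, zero at the start; "moment": the same for the moment, N m; "finger_gap": finger opening in m.
Only numpy, scipy, OpenCV 4.12 (cv2) and the standard library are available. Lean on these libraries where they do the work, as an engineer would, in place of code of your own. Each camera call takes 0.05 s, during which the arm holds its last target.

## Working session

There is one attempt and no reset: what is moved stays moved. The work goes in short steps, Python scripts to look and compute and a tool call to move; the robot and the scene stay as the last step left them, time stands still between calls to the robot, and variables do not carry over. Pictures are saved under pics/ and viewed, and the job is handed in when it is done.

Besides the shell and the picture viewer there is one more tool, called after "Request:" in YAML: its name, and indented under it one key for each argument. play_rows: Moves the arm, as the interface text tells. Its arguments: {"type":"object","properties":{"rows":{"type":"array"},"jaw":{"type":"number"},"grip_force":{"type":"number"}},"required":["rows"]}

```bash
ls; mkdir -p pics; python3 - <<'E'
from rig import robot, eyes, order
import cv2,json,numpy as np
for n in ("side","top"):
    im=eyes.grab_frame(n); cv2.imwrite(f"pics/{n}0.png",im[:,:,::-1])
    m=eyes.camera_model(n); print(n,{k:(np.round(v,4).tolist()) for k,v in m.items()})
print(robot.get_state()); print(robot.grip_point_offset)
E
```

```text
pics
side {'fx': 436.3006, 'fy': 436.3006, 'cx': 250.6277, 'cy': 188.3074, 'view': [[0.6443, -0.7647, -0.0076, -0.4823], [-0.322, -0.2623, -0.9097, 0.2709], [0.6937, 0.5885, -0.4153, 1.3797], [0.0, 0.0, 0.0, 1.0]]}
top {'fx': 349.3146, 'fy': 349.3146, 'cx': 257.0254, 'cy': 199.0206, 'view': [[0.0062, -0.9995, -0.0312, -0.0984], [-0.9896, -0.0017, -0.1441, 0.6124], [0.144, 0.0318, -0.9891, 1.0668], [0.0, 0.0, 0.0, 1.0]]}
{'t': 0.1, 'joints': array([ 1.00843047,  0.43516192,  0.02501152,  1.5740281 , -0.01161753,
        1.13398236, -0.07507823]), 'dq': array([-0.00047595, -0.00234999, -0.00052565, -0.00166811, -0.00178948,
        0.00064427, -0.00066017]), 'joint_torque': array([ 2.08912541e-03, -6.69128466e+01,  9.87216085e-01, -3.15147078e+01,
       -6.06685644e-02,  3.74074036e-02,  7.21069796e-05]), 'tool_pos': array([ 0.27706712, -0.55971174,  0.22601002]), 'tcp_rot': array([-3.05765387e+00, -7.15407116e-01,  7.10891014e-04]), 'wrist_force': array([-0.09860884, -0.28259778, -0.17537227]), 'moment': array([0.01738642, 0.01662336, 0.01075068]), 'finger_gap': 0.09165828974309674}
0.0188
```

View pics/side0.png

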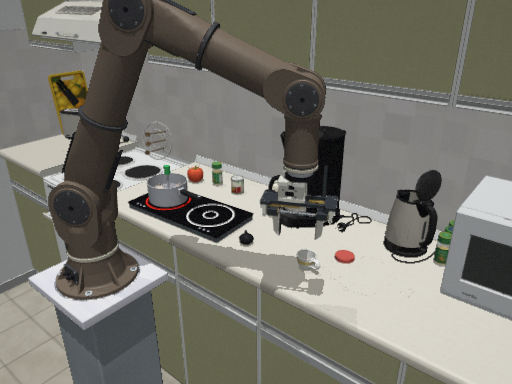

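View pics/top0.png

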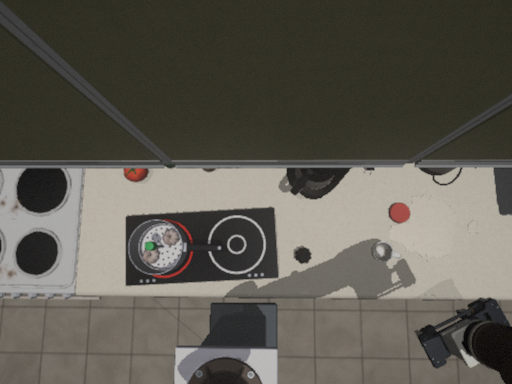

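```bash
cat > h.py <<'E'
import numpy as np,cv2
from rig import robot, eyes, order
def ray(n,u,v):
    m=eyes.camera_model(n);V=np.array(m['view']);R=V[:3,:3];t=V[:3,3]
    d=R.T@np.array([(u-m['cx'])/m['fx'],(v-m['cy'])/m['fy'],1]);return -R.T@t,d
def onz(n,u,v,z):
    o,d=ray(n,u,v);return o+d*(z-o[2])/d[2]
def proj(n,p):
    m=eyes.camera_model(n);c=np.array(m['view'])@np.r_[p,1];return np.array([m['fx']*c[0]/c[2]+m['cx'],m['fy']*c[1]/c[2]+m['cy']])
def tri(a,b):
    o1,d1=ray('side',*a);o2,d2=ray('top',*b)
    A=np.stack([d1,-d2],1);s=np.linalg.lstsq(A,o2-o1,rcond=None)[0];p,q=o1+s[0]*d1,o2+s[1]*d2
    return (p+q)/2,np.linalg.norm(p-q)
E
python3 - <<'E'
from h import *
t=cv2.imread('pics/top0.png');s=cv2.imread('pics/side0.png')
cv2.imwrite('pics/tc0.png',cv2.resize(t[200:290,115:285],None,fx=4.5,fy=4.5,interpolation=cv2.INTER_CUBIC))
cv2.imwrite('pics/sc0.png',cv2.resize(s[155:245,120:260],None,fx=5,fy=5,interpolation=cv2.INTER_CUBIC))
E
```

```text
(no output)
```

View pics/tc0.png

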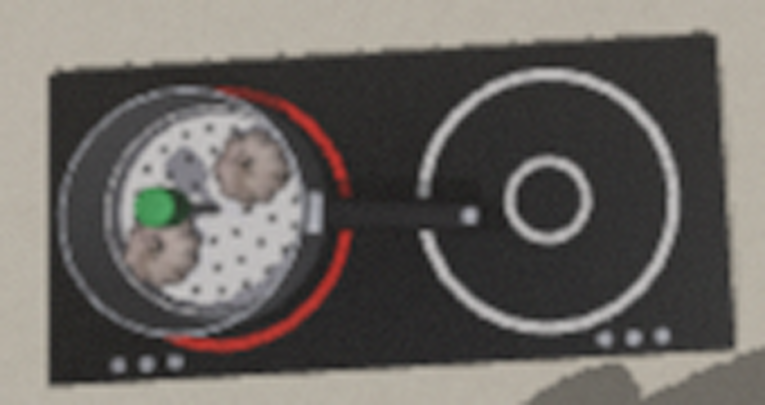

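View pics/sc0.png

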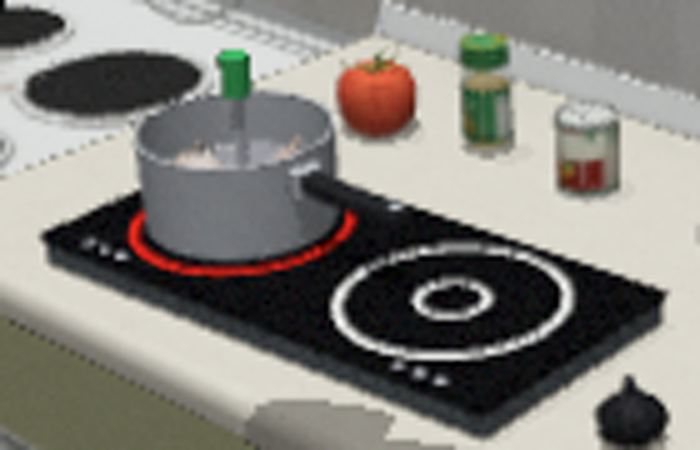

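```bash
python3 - <<'E'
from h import *
T=lambda x,y:(114.6+(x+.0)/4.5,199.6+y/4.5)
S=lambda x,y:(119.6+x/5,154.6+y/5)
print('rest top',onz('top',*T(548,200),.03),'side',onz('side',*S(453,299),.03))
# ring extremes
print('hot right/bottom',onz('top',*T(350,195),.03),onz('top',*T(220,346),.03))
print('hob corners',[onz('top',*T(*c),.03).round(4) for c in((50,72),(716,36),(733,347),(50,383))])
print('pan rim top', [onz('top',*T(*c),.115).round(4) for c in((60,211),(306,211),(183,86),(183,336),(183,211))])
print('side rim',[onz('side',*S(*c),.115).round(4) for c in((136,130),(336,130),(236,92),(236,167))])
print('knob tri',tri(S(233,58),T(157,205)), onz('top',*T(157,205),.18),onz('side',*S(233,55),.18))
print('cap',tri(S(397,206),T(469,215)),onz('top',*T(469,215),.092))
print('root',onz('top',*T(318,213),.1))
for n,(u,v) in dict(tomato=(135,171),blackgarlic=(302,256),cup=(381,252),lid=(400,212)).items(): print(n,onz('top',u,v,.03))
for n,(u,v) in dict(jar=(217,183),tin=(237,192)).items(): print(n,onz('side',u,v,.0))
E
```

```text
rest top [ 0.47072001 -0.03114939  0.03      ] side [ 0.47083356 -0.03127106  0.03      ]
hot right/bottom [0.47341694 0.1088881  0.03      ] [0.36839747 0.19667298 0.03      ]
hob corners [array([0.5598, 0.3284, 0.03  ]), array([ 0.587 , -0.1491,  0.03  ]), array([ 0.3708, -0.1607,  0.03  ]), array([0.3421, 0.3151, 0.03  ])]
pan rim top [array([0.4604, 0.2811, 0.115 ]), array([0.4614, 0.119 , 0.115 ]), array([0.5426, 0.2038, 0.115 ]), array([0.381 , 0.1959, 0.115 ]), array([0.4609, 0.1998, 0.115 ])]
side rim [array([0.4037, 0.2571, 0.115 ]), array([0.506 , 0.1313, 0.115 ]), array([0.5073, 0.2566, 0.115 ]), array([0.4078, 0.1379, 0.115 ])]
knob tri (array([0.4631807 , 0.19802209, 0.17377734]), np.float64(0.002249594077484406)) [0.46391073 0.19507703 0.18      ] [0.45708397 0.19163096 0.18      ]
cap (array([0.45987167, 0.01421846, 0.09948856]), np.float64(0.0010184070891739703)) [0.4595593 0.0156311 0.092    ]
root [0.46021453 0.11461999 0.1       ]
tomato [0.70705875 0.3065216  0.03      ]
blackgarlic [ 0.43481918 -0.23735549  0.03      ]
cup [ 0.44875835 -0.48235526  0.03      ]
lid [ 0.57398992 -0.54723927  0.03      ]
jar [7.50422523e-01 2.05271120e-01 1.11022302e-16]
tin [0.73539229 0.06772676 0.        ]
```

```bash
cat >> h.py <<'E'
from scipy.spatial.transform import Rotation as Ro
def need(pos,yaxis=None):
    """shift in tool axes (units 0.03) and yaw (units of 8deg) to the target"""
    s=robot.get_state();R=Ro.from_rotvec(s['tcp_rot']).as_matrix()
    print('t',round(s['t'],3),'pos',s['tool_pos'].round(4),'F',s['wrist_force'].round(2),'gap',round(s['finger_gap'],4),'q7',s['joints'].round(2)[[4,6]])
    print('R',R.round(3).tolist())
    dw=np.array(pos)-s['tool_pos'];d=R.T@dw;print('shift rows x,y,z',(d/.03).round(2), 'world',dw.round(4))
    if yaxis is not None:
        y=np.array(yaxis,float);y/=np.linalg.norm(y)
        if y@R[:,1]<0:y=-y
        z=np.array([0,0,-1.]);Rt=np.stack([np.cross(y,z),y,z],1)
        rv=Ro.from_matrix(R.T@Rt).as_rotvec();print('turn rows',(np.degrees(rv)/8).round(2))
        print('shift in target axes',((Rt.T@dw)/.03).round(2))
E
python3 -c "
from h import *
need([.4605,.055,.22],[1,0,0])"
```

```text
t 0.1 pos [ 0.2771 -0.5597  0.226 ] F [-0.1  -0.28 -0.18] gap 0.0917 q7 [-0.01 -0.08]
R [[0.896, 0.444, -0.001], [0.444, -0.896, 0.001], [-0.0, -0.001, -1.0]]
shift rows x,y,z [ 14.57 -15.65   0.22] world [ 0.1834  0.6147 -0.006 ]
turn rows [-0.01 -0.   -7.96]
shift in target axes [20.49  6.11  0.2 ]
```

Request:
play_rows:
  rows:
    - [[0.3,-0.5,0,0,0,-1],[0.4,-0.4,0,0,0,-1],[0.5,-0.3,0,0,0,-1],[0.6,-0.2,0,0,0,-1],[0.7,0,0,0,0,-1],[0.8,0.1,0,0,0,-1],[0.9,0.1,0,0,0,-1],[1,0.2,0,0,0,-1],[1,0.2,0,0,0,0],[1,0.2,0,0,0,0]]
  jaw: 1
  grip_force: 30

```text
t: 1.35
tool_pos: [0.3429, -0.3302, 0.2224]
tcp_rot: [-2.17, -2.258, -0.0]
wrist_force: [0.7, -0.1, 0.4]
finger_gap: 0.0918
```

```bash
python3 -c "
from h import *
need([.4605,.055,.22],[1,0,0])"
```

```text
t 1.35 pos [ 0.3429 -0.3302  0.2224] F [ 0.75 -0.08  0.37] gap 0.0918 q7 [0.08 0.61]
R [[-0.04, 0.999, -0.007], [0.999, 0.04, 0.007], [0.007, -0.006, -1.0]]
shift rows x,y,z [12.67  4.43  0.14] world [ 0.1176  0.3852 -0.0024]
turn rows [-0.05 -0.05  0.29]
shift in target axes [12.84  3.92  0.08]
```

Request:
play_rows:
  rows:
    - [[1,0.3,0,0,0,0.1],[1,0.4,0,0,0,0.1],[1,0.4,0,0,0,0],[1,0.4,0,0,0,0],[1,0.4,0,0,0,0],[1,0.4,0,0,0,0],[1,0.4,0,0,0,0],[1,0.4,0,0,0,0],[1,0.4,0,0,0,0],[1,0.3,0,0,0,0]]

```text
t: 2.6
tool_pos: [0.4523, -0.0183, 0.2218]
tcp_rot: [-2.202, -2.222, 0.004]
wrist_force: [0.3, 0.5, -0.4]
finger_gap: 0.092
```

```bash
python3 -c "
from h import *
need([.4605,.055,.22],[1,0,0])"
```

```text
t 2.6 pos [ 0.4523 -0.0183  0.2218] F [ 0.33  0.49 -0.41] gap 0.092 q7 [ 0.12 -0.19]
R [[-0.009, 1.0, -0.011], [1.0, 0.009, 0.007], [0.007, -0.011, -1.0]]
shift rows x,y,z [2.44 0.29 0.08] world [ 0.0082  0.0733 -0.0018]
turn rows [-0.08 -0.05  0.06]
shift in target axes [2.44 0.27 0.06]
```

Request:
play_rows:
  rows:
    - [[1,0.1,0,-0.08,-0.05,0.06],[1,0.1,0,0,0,0],[0.4,0.1,0,0,0,0],[0,0,0.5,0,0,0],[0,0,1,0,0,0],[0,0,1,0,0,0],[0,0,0,0,0,0]]

```text
t: 3.48
tool_pos: [0.4599, 0.0526, 0.1414]
tcp_rot: [-2.221, -2.22, 0.005]
wrist_force: [0.9, 0.5, -0.5]
finger_gap: 0.0919
```

```bash
python3 -c "
from h import *
need([.4605,.055,.074],[1,0,0])
for n in ('side','top'): cv2.imwrite(f'pics/{n}1.png',eyes.grab_frame(n)[:,:,::-1])
t=cv2.imread('pics/top1.png');s=cv2.imread('pics/side1.png')
a=cv2.resize(t[190:290,115:285],(600,353));b=cv2.resize(s[125:245,110:270],(400,300));cv2.imwrite('pics/c1.png',np.vstack([a,np.pad(b,((0,0),(0,200),(0,0)))])[:600])
"
```

```text
t 3.475 pos [0.4599 0.0526 0.1414] F [ 0.89  0.48 -0.46] gap 0.0919 q7 [ 0.24 -0.47]
R [[0.001, 1.0, -0.003], [1.0, -0.001, -0.002], [-0.002, -0.003, -1.0]]
shift rows x,y,z [0.08 0.03 2.25] world [ 0.0006  0.0024 -0.0674]
turn rows [-0.02  0.01 -0.01]
shift in target axes [0.08 0.02 2.25]
```

View pics/c1.png

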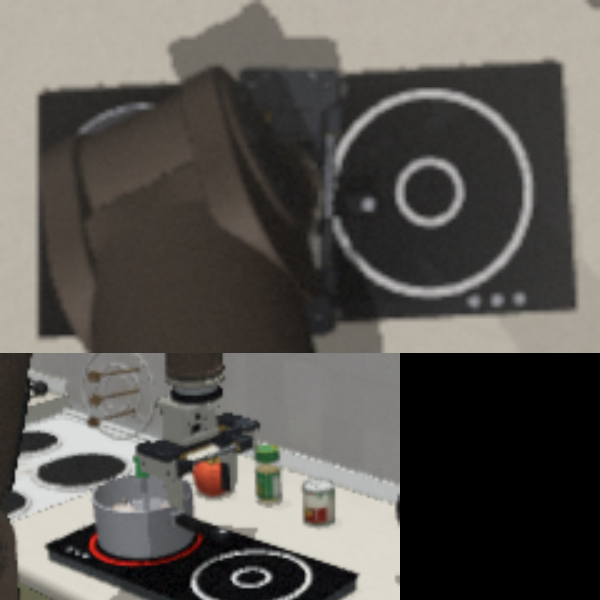

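Request:
play_rows:
  rows:
    - [[0,0,0.8,0,0,0],[0,0,0.8,0,0,0],[0,0,0.5,0,0,0],[0,0,0.1,0,0,0],[0,0,0,0,0,0]]

```text
t: 4.2
tool_pos: [0.4664, 0.0523, 0.081]
tcp_rot: [2.22, 2.212, 0.01]
wrist_force: [-0.4, -0.1, -0.2]
finger_gap: 0.0921
```

```bash
python3 -c "
from h import *
need([.4605,.055,.074],[1,0,0])
"
```

```text
t 4.2 pos [0.4664 0.0523 0.081 ] F [-0.42 -0.06 -0.2 ] gap 0.0921 q7 [ 0.33 -0.56]
R [[0.004, 1.0, 0.01], [1.0, -0.004, -0.001], [-0.001, 0.01, -1.0]]
shift rows x,y,z [ 0.09 -0.2   0.23] world [-0.0059  0.0027 -0.007 ]
turn rows [ 0.07  0.01 -0.03]
shift in target axes [ 0.09 -0.2   0.23]
```

Request:
play_rows:
  rows:
    - [[0.1,-0.2,0.25,0.07,0,-0.03],[0,0,0,0,0,0]]

```text
t: 4.45
tool_pos: [0.4608, 0.0557, 0.0741]
tcp_rot: [2.22, 2.221, 0.001]
wrist_force: [0.0, 0.3, 0.1]
finger_gap: 0.0919
```

Request:
play_rows:
  rows:
    - [[0,0,0,0,0,0],[0,0,0,0,0,0],[0,0,0,0,0,0],[0,0,0,0,0,0],[0,0,0,0,0,0],[0,0,0,0,0,0]]
  jaw: 0
  grip_force: 25

```text
t: 5.2
tool_pos: [0.4612, 0.0557, 0.0746]
tcp_rot: [2.219, 2.221, 0.002]
wrist_force: [0.1, -1.2, -0.3]
finger_gap: 0.0368
```

```bash
python3 -c "
from h import *
need([.471,-.176,.074],[1,0,0])
"
```

```text
t 5.2 pos [0.4612 0.0557 0.0746] F [ 0.12 -1.16 -0.33] gap 0.0368 q7 [ 0.33 -0.57]
R [[-0.001, 1.0, 0.002], [1.0, 0.001, -0.001], [-0.001, 0.002, -1.0]]
shift rows x,y,z [-7.72  0.32  0.03] world [ 0.0098 -0.2317 -0.0006]
turn rows [0.02 0.01 0.01]
shift in target axes [-7.72  0.33  0.02]
```

Still closing (gap 37 mm); wait on.

Request:
play_rows:
  rows:
    - [[0,0,0,0,0,0],[0,0,0,0,0,0],[0,0,0,0,0,0],[0,0,0,0,0,0]]

```text
t: 5.7
tool_pos: [0.4609, 0.0556, 0.0745]
tcp_rot: [2.219, 2.221, 0.001]
wrist_force: [0.0, -0.3, 0.8]
finger_gap: 0.0218
```

Request:
play_rows:
  rows:
    - [[-0.1,0,0,0,0,0],[-0.2,0,0,0,0,0],[-0.3,0.02,0,0,0,0],[-0.3,0.02,0,0,0,0],[-0.3,0.02,0,0,0,0]]

```text
t: 6.32
tool_pos: [0.4631, 0.0226, 0.0745]
tcp_rot: [-2.215, -2.227, -0.009]
wrist_force: [-0.2, 6.1, -0.3]
finger_gap: 0.0218
```

```bash
python3 -c "
from h import *
need([.471,-.176,.0745],[1,0,0])
"
```

```text
t 6.325 pos [0.4631 0.0226 0.0745] F [-0.17  6.06 -0.34] gap 0.0218 q7 [ 0.33 -0.48]
R [[-0.005, 1.0, 0.003], [1.0, 0.005, 0.004], [0.004, 0.003, -1.0]]
shift rows x,y,z [-6.62  0.23 -0.03] world [ 0.0079 -0.1986 -0.    ]
turn rows [ 0.02 -0.03  0.04]
shift in target axes [-6.62  0.26  0.  ]
```

Request:
play_rows:
  rows:
    - [[-0.35,0.01,0,0,-0.03,0.04],[-0.35,0.01,0,0,0,0],[-0.35,0.01,0,0,0,0],[-0.35,0.01,0,0,0,0],[-0.35,0.01,0,0,0,0],[-0.35,0.01,0,0,0,0],[-0.35,0.01,0,0,0,0],[-0.35,0.01,0,0,0,0]]

```text
t: 7.32
tool_pos: [0.4654, -0.0598, 0.0743]
tcp_rot: [-2.216, -2.223, -0.013]
wrist_force: [-0.7, 5.5, -1.2]
finger_gap: 0.0219
```

```bash
python3 -c "
from h import *
need([.471,-.176,.0745],[1,0,0])
"
```

```text
t 7.325 pos [ 0.4654 -0.0598  0.0743] F [-0.7   5.55 -1.23] gap 0.0219 q7 [ 0.32 -0.3 ]
R [[-0.004, 1.0, 0.004], [1.0, 0.004, 0.008], [0.008, 0.004, -1.0]]
shift rows x,y,z [-3.87  0.17 -0.03] world [ 0.0056 -0.1162  0.0002]
turn rows [ 0.03 -0.05  0.03]
shift in target axes [-3.87  0.19 -0.01]
```

Request:
play_rows:
  rows:
    - [[-0.35,0.02,0,0.03,-0.05,0.03],[-0.35,0.02,0,0,0,0],[-0.35,0.02,0,0,0,0],[-0.35,0.02,0,0,0,0],[-0.35,0.02,0,0,0,0],[-0.35,0.02,0,0,0,0],[-0.35,0.02,0,0,0,0],[-0.3,0.02,0,0,0,0]]

```text
t: 8.32
tool_pos: [0.4695, -0.1386, 0.074]
tcp_rot: [-2.209, -2.224, -0.009]
wrist_force: [-0.2, 6.2, -0.5]
finger_gap: 0.0222
```

```bash
python3 -c "
from h import *
need([.471,-.176,.0745],[1,0,0])
"
```

```text
t 8.325 pos [ 0.4695 -0.1386  0.074 ] F [-0.16  6.2  -0.52] gap 0.0222 q7 [ 0.32 -0.12]
R [[-0.007, 1.0, -0.001], [1.0, 0.007, 0.009], [0.009, -0.001, -1.0]]
shift rows x,y,z [-1.25  0.04 -0.03] world [ 0.0015 -0.0374  0.0005]
turn rows [-0.01 -0.06  0.05]
shift in target axes [-1.25  0.05 -0.02]
```

Request:
play_rows:
  rows:
    - [[-0.3,0.02,0,0,-0.06,0.05],[-0.3,0.02,0,0,0,0],[-0.25,0,0,0,0,0],[-0.2,0,0,0,0,0],[-0.1,0,0,0,0,0],[0,0,0,0,0,0]]

```text
t: 9.07
tool_pos: [0.4702, -0.169, 0.0741]
tcp_rot: [-2.211, -2.223, -0.007]
wrist_force: [-0.9, 2.5, 2.4]
finger_gap: 0.0218
```

```bash
python3 -c "
from h import *
need([.471,-.176,.0745],[1,0,0])
for n in ('side','top'): cv2.imwrite(f'pics/{n}2.png',eyes.grab_frame(n)[:,:,::-1])
t=cv2.imread('pics/top2.png');s=cv2.imread('pics/side2.png')
a=cv2.resize(t[190:290,150:320],(600,353));b=cv2.resize(s[125:265,110:310],(357,250));cv2.imwrite('pics/c2.png',np.vstack([a,np.pad(b,((0,0),(0,243),(0,0)))])[:600])
"
```

```text
t 9.075 pos [ 0.4702 -0.169   0.0741] F [-0.86  2.54  2.42] gap 0.0218 q7 [ 0.32 -0.07]
R [[-0.005, 1.0, -0.001], [1.0, 0.005, 0.008], [0.008, -0.001, -1.0]]
shift rows x,y,z [-0.23  0.02 -0.02] world [ 0.0008 -0.007   0.0004]
turn rows [-0.01 -0.06  0.04]
shift in target axes [-0.23  0.03 -0.01]
```

View pics/c2.png

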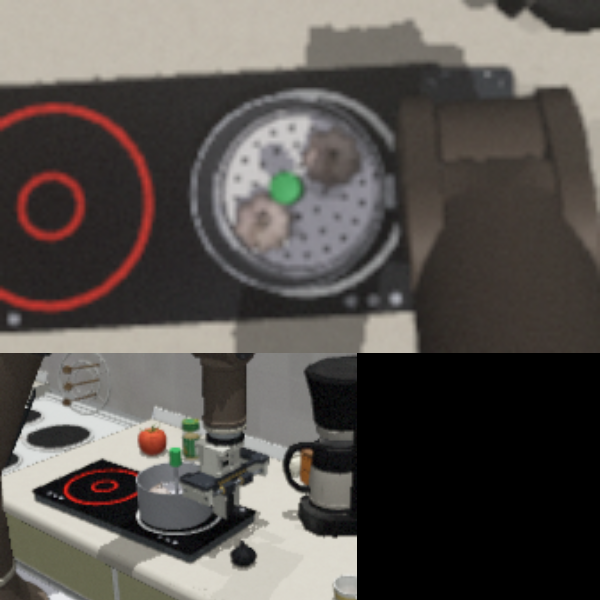

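Request:
play_rows:
  rows:
    - [[-0.15,0.02,0,0,-0.06,0.04],[-0.15,0,0,0,0,0],[0,0,0,0,0,0],[0,0,0,0,0,0]]

```text
t: 9.68
tool_pos: [0.4704, -0.176, 0.0743]
tcp_rot: [-2.218, -2.222, 0.001]
wrist_force: [-0.3, 4.4, 2.9]
finger_gap: 0.0219
```

```bash
python3 -c "
from h import *
need([.471,-.176,.0745],[1,0,0])
for n in ('side','top'): cv2.imwrite(f'pics/{n}3.png',eyes.grab_frame(n)[:,:,::-1])
t=cv2.imread('pics/top3.png');s=cv2.imread('pics/side3.png')
cv2.imwrite('pics/c3.png',cv2.resize(t[205:285,190:290],None,fx=6,fy=6,interpolation=cv2.INTER_CUBIC))
cv2.imwrite('pics/d3.png',cv2.resize(s[170:250,150:250],None,fx=6,fy=6,interpolation=cv2.INTER_CUBIC))
"
```

```text
t 9.675 pos [ 0.4704 -0.176   0.0743] F [-0.26  4.44  2.91] gap 0.0219 q7 [ 0.33 -0.06]
R [[-0.002, 1.0, -0.002], [1.0, 0.002, 0.001], [0.001, -0.002, -1.0]]
shift rows x,y,z [ 0.    0.02 -0.01] world [0.0006 0.     0.0002]
turn rows [-0.01 -0.01  0.01]
shift in target axes [ 0.    0.02 -0.01]
```

View pics/c3.png

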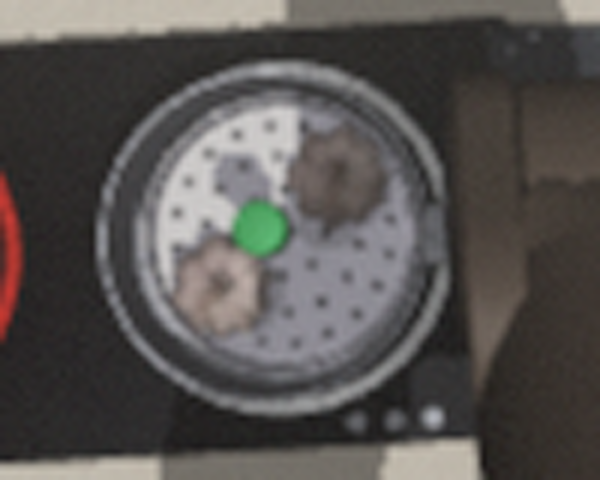

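View pics/d3.png

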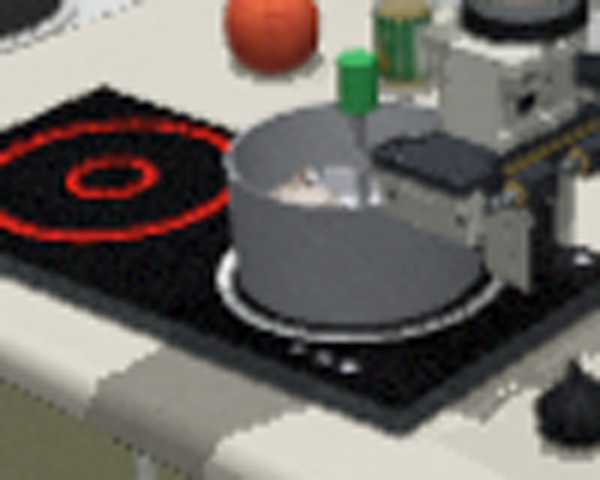

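```bash
python3 -c "
from h import *
T=lambda x,y:(189.6+x/6,204.6+y/6)
S=lambda x,y:(149.6+x/6,169.6+y/6)
print('pan',[onz('top',*T(*c),.115).round(4) for c in((273,238),(98,238),(448,238),(273,60),(273,415))])
print('knob',onz('top',*T(261,226),.18),tri(S(358,55),T(261,226)))
"
```

```text
pan [array([ 0.4687, -0.0351,  0.115 ]), array([0.4682, 0.0505, 0.115 ]), array([ 0.4692, -0.1202,  0.115 ]), array([ 0.5556, -0.0338,  0.115 ]), array([ 0.3843, -0.0364,  0.115 ])]
knob [ 0.4730909  -0.03560747  0.18      ] (array([ 0.47267937, -0.03511181,  0.17935762]), np.float64(0.0012097368825825226))
```

Request:
play_rows:
  rows:
    - [[0,0,0,0,0,0],[0,0,0,0,0,0],[0,0,0,0,0,0],[0,0,0,0,0,0],[0,0,0,0,0,0],[0,0,0,0,0,0],[0,0,0,0,0,0],[0,0,0,0,0,0]]
  jaw: 1

```text
t: 10.78
tool_pos: [0.4697, -0.1783, 0.0737]
tcp_rot: [-2.221, -2.22, 0.005]
wrist_force: [-0.9, 0.1, -0.3]
finger_gap: 0.091
```

Request:
play_rows:
  rows:
    - [[0,0,-0.3,0,0,0],[0,0,-0.7,0,0,0],[0,0,-1,0,0,0],[0,0,-1,0,0,0],[0,0,-1,0,0,0],[0,0,-1,0,0,0],[0,0,-0.5,0,0,0],[0,0,-0.2,0,0,0],[0,0,0,0,0,0]]

```text
t: 11.9
tool_pos: [0.4695, -0.1772, 0.2529]
tcp_rot: [-2.219, -2.221, 0.004]
wrist_force: [-0.0, -0.1, 0.1]
finger_gap: 0.0919
```

```bash
python3 -c "
from h import *
need([.473,-.035,.21],[1,0,0])
"
```

```text
t 11.9 pos [ 0.4695 -0.1772  0.2529] F [-0.03 -0.1   0.08] gap 0.0919 q7 [0.16 0.09]
R [[-0.001, 1.0, -0.003], [1.0, 0.001, -0.001], [-0.001, -0.003, -1.0]]
shift rows x,y,z [4.74 0.12 1.42] world [ 0.0035  0.1422 -0.0429]
turn rows [-0.02  0.01  0.01]
shift in target axes [4.74 0.12 1.43]
```

Request:
play_rows:
  rows:
    - [[0.5,0,0,0,0,0],[1,0.03,0,0,0,0],[1,0.03,0,0,0,0],[1,0.03,0,0,0,0],[0.8,0.03,0,0,0,0],[0.4,0,0,0,0,0],[0.1,0,0,0,0,0],[0,0,0,0,0,0]]

```text
t: 12.9
tool_pos: [0.4687, -0.0238, 0.2467]
tcp_rot: [-2.209, -2.217, 0.012]
wrist_force: [0.0, 0.4, -0.1]
finger_gap: 0.0919
```

```bash
python3 -c "
from h import *
need([.473,-.035,.143],[1,0,0])
for n in ('side','top'): cv2.imwrite(f'pics/{n}4.png',eyes.grab_frame(n)[:,:,::-1])
t=cv2.imread('pics/top4.png');s=cv2.imread('pics/side4.png')
cv2.imwrite('pics/d4.png',np.hstack([cv2.resize(s[130:240,150:250],None,fx=4,fy=4,interpolation=cv2.INTER_CUBIC),cv2.resize(t[180:290,190:280],None,fx=4,fy=4,interpolation=cv2.INTER_CUBIC)]))
"
```

```text
t 12.9 pos [ 0.4687 -0.0238  0.2467] F [ 0.02  0.42 -0.07] gap 0.0919 q7 [ 0.15 -0.22]
R [[-0.004, 1.0, -0.014], [1.0, 0.004, 0.003], [0.003, -0.014, -1.0]]
shift rows x,y,z [-0.39  0.19  3.45] world [ 0.0043 -0.0112 -0.1037]
turn rows [-0.1  -0.02  0.03]
shift in target axes [-0.37  0.14  3.46]
```

View pics/d4.png

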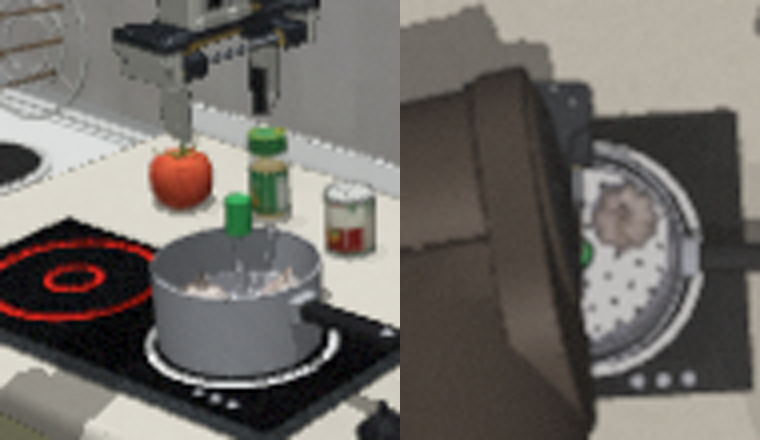

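Request:
play_rows:
  rows:
    - [[-0.4,0.15,0,-0.1,0,0.03],[0,0,0.5,0,0,0],[0,0,0.7,0,0,0],[0,0,0.5,0,0,0],[0,0,0,0,0,0]]

```text
t: 13.62
tool_pos: [0.4732, -0.04, 0.1918]
tcp_rot: [-2.228, -2.213, -0.003]
wrist_force: [-0.5, -1.0, 0.2]
finger_gap: 0.0916
```

```bash
python3 -c "
from h import *
need([.473,-.035,.143],[1,0,0])
cv2.imwrite('pics/side5.png',eyes.grab_frame('side')[:,:,::-1])
s=cv2.imread('pics/side5.png')
c=s[150:250,150:250].copy()
c=cv2.resize(c,None,fx=6,fy=6,interpolation=cv2.INTER_CUBIC)
def P(p):
    q=(proj('side',p)-150+.4)*6;return tuple(int(v) for v in q)
for a in np.linspace(0,6.283,120):
    for z,r,col in((.115,.081,(255,0,0)),(.03,.081,(0,255,255)),(.03,.092,(255,0,255))):
        x,y=((.4697,-.0345) if r==.081 else (.4708,-.0312))
        cv2.circle(c,P([x+r*np.cos(a),y+r*np.sin(a),z]),1,col,-1)
for z in(.144,.18):cv2.circle(c,P([.473,-.035,z]),3,(0,0,255),-1)
cv2.imwrite('pics/d5.png',c)
"
```

```text
t 13.625 pos [ 0.4732 -0.04    0.1918] F [-0.5  -0.99  0.2 ] gap 0.0916 q7 [ 0.21 -0.24]
R [[0.007, 1.0, 0.0], [1.0, -0.007, 0.002], [0.002, 0.0, -1.0]]
shift rows x,y,z [ 0.16 -0.01  1.63] world [-0.0002  0.005  -0.0488]
turn rows [ 0.   -0.02 -0.05]
shift in target axes [ 0.17 -0.01  1.63]
```

View pics/d5.png

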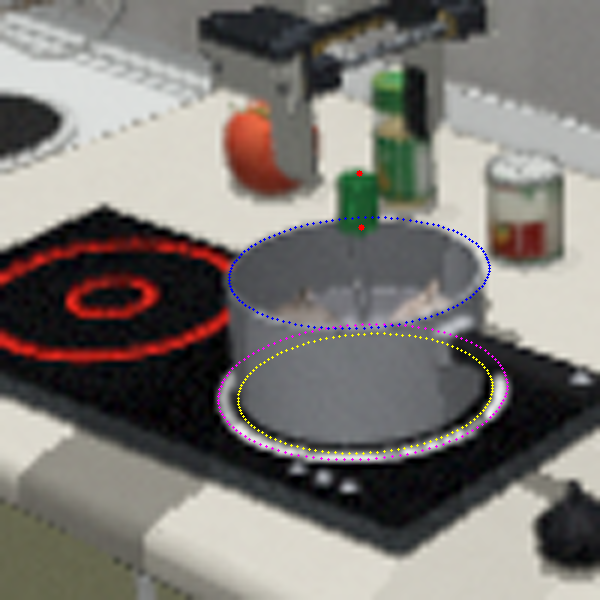

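Request:
play_rows:
  rows:
    - [[0.15,0,0.3,0,0,-0.05],[0,0,0.6,0,0,0],[0,0,0.5,0,0,0],[0,0,0.15,0,0,0],[0,0,0,0,0,0]]

```text
t: 14.3
tool_pos: [0.4752, -0.0339, 0.1452]
tcp_rot: [2.218, 2.223, 0.008]
wrist_force: [-0.4, -0.2, 0.9]
finger_gap: 0.0915
```

```bash
python3 -c "
from h import *
need([.473,-.035,.143],[1,0,0])
"
```

```text
t 14.3 pos [ 0.4752 -0.0339  0.1452] F [-0.41 -0.18  0.93] gap 0.0915 q7 [ 0.26 -0.3 ]
R [[-0.002, 1.0, 0.005], [1.0, 0.002, 0.003], [0.003, 0.005, -1.0]]
shift rows x,y,z [-0.04 -0.07  0.07] world [-0.0022 -0.0011 -0.0022]
turn rows [ 0.03 -0.02  0.01]
shift in target axes [-0.04 -0.07  0.07]
```

Request:
play_rows:
  rows:
    - [[-0.04,-0.07,0.07,0.03,-0.02,0],[0,0,0,0,0,0]]

```text
t: 14.55
tool_pos: [0.4735, -0.0351, 0.1437]
tcp_rot: [2.218, 2.223, 0.001]
wrist_force: [0.6, 0.2, -0.8]
finger_gap: 0.0918
```

Request:
play_rows:
  rows:
    - [[0,0,0,0,0,0],[0,0,0,0,0,0],[0,0,0,0,0,0],[0,0,0,0,0,0],[0,0,0,0,0,0],[0,0,0,0,0,0],[0,0,0,0,0,0],[0,0,0,0,0,0],[0,0,0,0,0,0]]
  jaw: 0
  grip_force: 35

```text
t: 15.68
tool_pos: [0.4734, -0.0351, 0.144]
tcp_rot: [2.218, 2.222, 0.001]
wrist_force: [0.4, 0.3, -1.0]
finger_gap: 0.0255
```

```bash
python3 -c "
from h import *
need([.471,-.034,.143],[1,0,0])
s=robot.get_state();print(s['moment'])
cv2.imwrite('pics/side6.png',eyes.grab_frame('side')[:,:,::-1])
s=cv2.imread('pics/side6.png')
cv2.imwrite('pics/d6.png',cv2.resize(s[150:250,150:250],None,fx=6,fy=6,interpolation=cv2.INTER_CUBIC))
"
```

```text
t 15.675 pos [ 0.4734 -0.0351  0.144 ] F [ 0.41  0.3  -1.02] gap 0.0255 q7 [ 0.27 -0.3 ]
R [[-0.002, 1.0, 0.001], [1.0, 0.002, -0.001], [-0.001, 0.001, -1.0]]
shift rows x,y,z [ 0.04 -0.08  0.03] world [-0.0024  0.0011 -0.001 ]
turn rows [0.01 0.01 0.01]
shift in target axes [ 0.04 -0.08  0.03]
[ 0.0552156  -0.11088664  0.02168298]
```

View pics/d6.png

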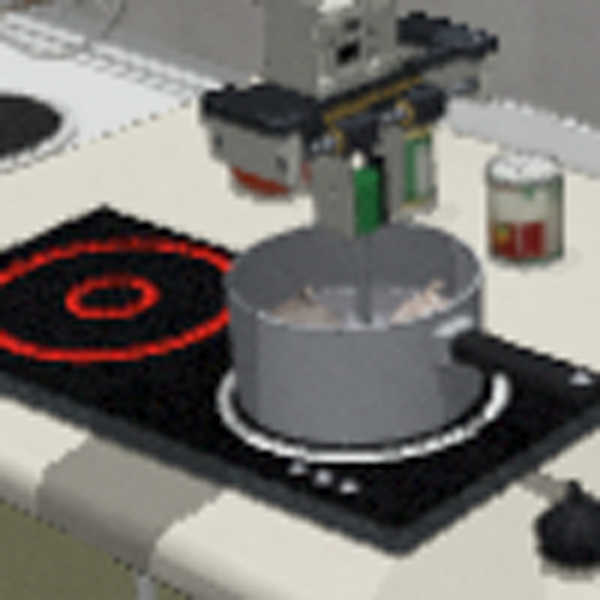

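Request:
play_rows:
  rows:
    - [[0,0,-0.1,0,0,0],[0,-0.03,-0.15,0,0,0],[0,-0.03,-0.2,0,0,0],[0,0,-0.2,0,0,0]]

```text
t: 16.23
tool_pos: [0.4711, -0.0353, 0.1644]
tcp_rot: [2.219, 2.223, -0.0]
wrist_force: [-0.1, 1.1, -2.9]
finger_gap: 0.0253
```

```bash
python3 -c "
from h import *
need([.471,-.035,.26],[1,0,0])
s=robot.get_state();print(s['moment'])
"
```

```text
t 16.225 pos [ 0.4711 -0.0353  0.1644] F [-0.12  1.14 -2.86] gap 0.0253 q7 [ 0.24 -0.28]
R [[-0.002, 1.0, 0.0], [1.0, 0.002, -0.001], [-0.001, 0.0, -1.0]]
shift rows x,y,z [ 0.01 -0.   -3.19] world [-0.0001  0.0003  0.0956]
turn rows [0.   0.01 0.01]
shift in target axes [ 0.01 -0.   -3.19]
[ 0.01813164 -0.15393001 -0.02415179]
```

Weight carried is about 2.8 N, as expected. Continuing.

Request:
play_rows:
  rows:
    - [[0,0,-0.25,0,0,0],[0,0,-0.25,0,0,0],[0,0,-0.25,0,0,0],[0,0,-0.25,0,0,0],[0,0,-0.25,0,0,0]]

```text
t: 16.85
tool_pos: [0.4712, -0.0353, 0.205]
tcp_rot: [2.218, 2.222, 0.0]
wrist_force: [0.7, 0.1, -1.8]
finger_gap: 0.0251
```

```bash
python3 -c "
from h import *
need([.471,-.035,.26],[1,0,0])
s=robot.get_state();print(s['moment'])
"
```

```text
t 16.85 pos [ 0.4712 -0.0353  0.205 ] F [ 0.71  0.09 -1.84] gap 0.0251 q7 [ 0.2  -0.24]
R [[-0.002, 1.0, 0.001], [1.0, 0.002, -0.001], [-0.001, 0.001, -1.0]]
shift rows x,y,z [ 0.01 -0.   -1.83] world [-0.0002  0.0003  0.055 ]
turn rows [0.01 0.01 0.01]
shift in target axes [ 0.01 -0.01 -1.83]
[-0.04696425 -0.09520565  0.0759527 ]
```

Request:
play_rows:
  rows:
    - [[0,0,-0.25,0,0,0],[0,0,-0.25,0,0,0],[0,0,-0.25,0,0,0],[0,0,-0.25,0,0,0],[0,0,-0.25,0,0,0],[0,0,-0.2,0,0,0],[0,0,-0.1,0,0,0],[0,0,0,0,0,0],[0,0,0,0,0,0]]

```text
t: 17.98
tool_pos: [0.4711, -0.0352, 0.255]
tcp_rot: [2.218, 2.222, 0.0]
wrist_force: [-0.6, 0.2, -2.4]
finger_gap: 0.0256
```

```bash
python3 -c "
from h import *
need([.471,-.035,.26],[1,0,0])
s=robot.get_state();print(s['moment'])
for n in ('side','top'): cv2.imwrite(f'pics/{n}7.png',eyes.grab_frame(n)[:,:,::-1])
t=cv2.imread('pics/top7.png');s=cv2.imread('pics/side7.png')
c=cv2.resize(s[130:240,150:240],None,fx=5,fy=5,interpolation=cv2.INTER_CUBIC)
P=lambda p:tuple(int(v) for v in (proj('side',p)-np.array([150,130])+.4)*5)
for a in np.linspace(0,6.283,120):
    for x,y,z,r,col in((.4697,-.0345,.115,.081,(255,0,0)),(.471,-.035,.149+.037,.07,(0,255,255)),(.4708,-.0312,.03,.092,(255,0,255))):
        cv2.circle(c,P([x+r*np.cos(a),y+r*np.sin(a),z]),1,col,-1)
cv2.imwrite('pics/d7.png',np.hstack([cv2.resize(s[130:240,150:240],None,fx=4,fy=4,interpolation=cv2.INTER_CUBIC),cv2.resize(t[180:290,190:280],None,fx=4,fy=4,interpolation=cv2.INTER_CUBIC)]))
cv2.imwrite('pics/e7.png',c)
"
```

```text
t 17.975 pos [ 0.4711 -0.0352  0.255 ] F [-0.59  0.15 -2.36] gap 0.0256 q7 [ 0.15 -0.19]
R [[-0.002, 1.0, 0.002], [1.0, 0.002, -0.001], [-0.001, 0.002, -1.0]]
shift rows x,y,z [ 0.01 -0.   -0.17] world [-0.0001  0.0002  0.005 ]
turn rows [0.01 0.01 0.01]
shift in target axes [ 0.01 -0.   -0.17]
[-0.03211493 -0.12318354 -0.0439153 ]
```

View pics/d7.png

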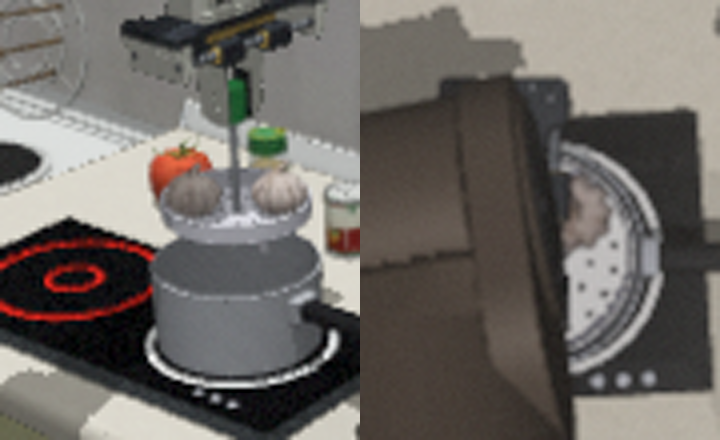

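View pics/e7.png

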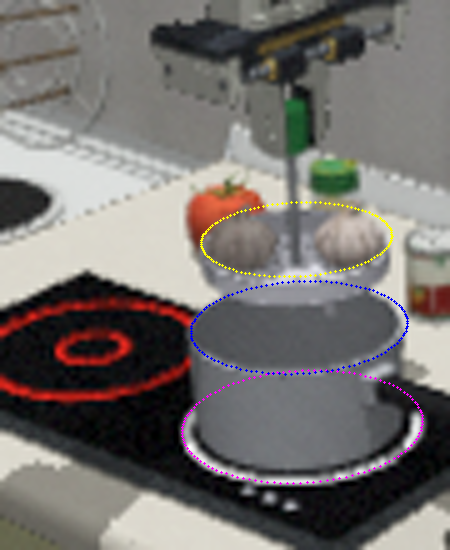

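Request:
play_rows:
  rows:
    - [[0,0,-0.15,0,0,0],[0,0,-0.2,0,0,0],[0,0,-0.1,0,0,0],[0,0,0,0,0,0],[0,0,0,0,0,0],[0,0,0,0,0,0],[0,0,0,0,0,0],[0,0,0,0,0,0],[0,0,0,0,0,0],[0,0,0,0,0,0]]

```text
t: 19.32
tool_pos: [0.4708, -0.0352, 0.2691]
tcp_rot: [2.218, 2.223, -0.0]
wrist_force: [-0.2, 0.3, -1.3]
finger_gap: 0.0254
```

```bash
python3 -c "
from h import *
need([.471,-.035,.265],[1,0,0])
cv2.imwrite(f'pics/side8.png',eyes.grab_frame('side')[:,:,::-1])
s=cv2.imread('pics/side8.png')
c=cv2.resize(s[130:240,150:250],None,fx=5,fy=5,interpolation=cv2.INTER_CUBIC)
P=lambda p:tuple(int(v) for v in (proj('side',p)-np.array([150,130])+.4)*5)
z0=robot.get_state()['tool_pos'][2]-.144+.034;print(z0)
for a in np.linspace(0,6.283,60):
        cv2.circle(c,P([.471+.07*np.cos(a),-.035+.07*np.sin(a),z0+.037]),1,(0,255,255),-1)
for z in(.11,.146):cv2.circle(c,P([.471,-.035,z0+z]),3,(0,0,255),-1)
cv2.imwrite('pics/e8.png',c)
"
```

```text
t 19.325 pos [ 0.4708 -0.0352  0.2691] F [-0.23  0.28 -1.28] gap 0.0254 q7 [ 0.14 -0.18]
R [[-0.002, 1.0, 0.001], [1.0, 0.002, -0.001], [-0.001, 0.001, -1.0]]
shift rows x,y,z [0.01 0.01 0.14] world [ 0.0002  0.0002 -0.0041]
turn rows [0.01 0.01 0.01]
shift in target axes [0.01 0.01 0.14]
0.15909368252258038
```

View pics/e8.png

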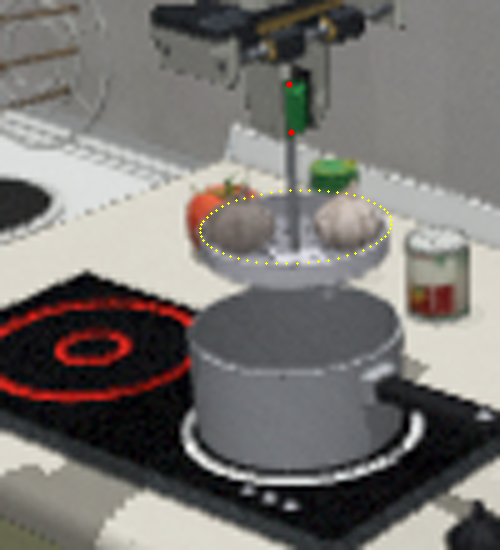

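```bash
python3 -c "
from h import *
s=robot.get_state();print(s['t'],np.abs(s['dq']).max(),s['finger_gap'])
print(order.hand_in())"
```

```text
19.375 0.0024508734911514777 0.025219417806782166
the job is handed in; nothing more can be done
None
```

I slid the saucepan by its handle from the red zone to the white rest zone without lifting it. Then I gripped the steamer by its green knob, lifted it straight up and handed the job in at 19.4 s, still holding it.

- **Pan:** measured in the top image just before I released the handle, its centre was about 5 mm from the rest zone's centre. I did not measure it again after release, but the later side views show it still sitting inside the white ring.
- **Steamer:** the last side view shows it level, with both garlic bulbs in the tray and no slip of the knob in the fingers. From the arm's position its underside is about 44 mm above the rim, and it is within a few millimetres of the pan's axis. The arm was at rest.
- **Small disagreements:** the tray rim looked about 2 px lower than my overlay in the picture before last. About 4 mm of that was my overlay being set too high. In the last picture overlay and tray agreed to about 1 px. The wrist force read 1.3 to 2.9 N during the lift and hold, scattered around the expected weight of about 2.7 N.
- **Other things:** the arm kept clear of the bystanders and the black look-alike garlic bulb, and nothing in the views suggested they moved. I did not measure their positions again at the end.

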